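# Load the bead curing lamp

### The job

Take the pink bead out of its pocket and stand it upright on its flat end in the yellow cup of the black curing tray. Then slide the tray along the tabletop, without lifting it, past the two glass jars and under the hood of the white curing lamp until it is fully home against the back of the lamp, with the bead still standing in its cup. Do not disturb the jars, the thread spool, the blue dropper bottle or the other beads.

Things in the scene. Friction and masses are not known exactly. Their poses are not given: they have to be found in the camera images.
- bead_pink: a bright pink barrel bead, an upright drum 18 mm in diameter and 18 mm tall with flat ends and a small dark thread hole; origin at the centre of its underside, z up its axis. It stands in one of the four pockets.
- bead_white: a white barrel bead, an upright drum 18 mm in diameter and 18 mm tall with flat ends and a small dark thread hole; origin at the centre of its underside, z up its axis. It stands in one of the four pockets. Leave it in its pocket.
- bead_brown: a brown barrel bead, an upright drum 18 mm in diameter and 18 mm tall with flat ends and a small dark thread hole; origin at the centre of its underside, z up its axis. It stands in one of the four pockets. Leave it in its pocket.
- bead_blue: a blue barrel bead, an upright drum 18 mm in diameter and 18 mm tall with flat ends and a small dark thread hole; origin at the centre of its underside, z up its axis. It stands in one of the four pockets. Leave it in its pocket.
- pockets: a fixed grey square pocket tray, 96 x 96 mm and 8 mm tall, with 2 x 2 open pockets of 40 mm side whose centres lie 24 mm either way of its middle along x and y; pocket floor at 3 mm height. Origin at the centre of its underside.
- tray: black curing tray, loose, 0.25 kg. Pan 100 mm long (x), 84 mm wide (y), floor 4 mm, rim 8 mm high; origin at the centre of the pan's underside; +x end enters the lamp first. In its middle a square yellow cup, 34 mm outside, 28 inside, rim 10 mm high. Behind, a tongue (6 mm thick, to x = -111 mm) carries an upright yellow grip at x = -95 mm, 26 mm long (x), 14 thick (y), top 64 mm high.
- cup (a point): centre of the cup's inner floor, 5 mm above the table, in the middle of the tray; axes as the tray's.
- grip (a point): a point in the middle of the tray's upright grip, at 50 mm height, 95 mm behind the pan's middle; axes as the tray's. Pinch the grip across its 14 mm thickness (the tray's y).
- lamp: fixed white curing lamp: a low hood 122 mm deep (x), 126 wide (y), 74 tall; origin at the centre of its underside. Open mouth at x = -61 mm, facing -x; the tunnel is 94 mm wide (y), 42 high and ends at a back wall at x = +50 mm. A tray fully home has its origin at the lamp's origin (to 1 or 2 mm), its +x along the lamp's +x.
- jar_a: a closed amber glass jar with a metal cap, 48 mm in diameter, 60 mm tall, standing near the lamp's mouth beside the way in; origin at the centre of its underside. A bystander: leave it alone.
- jar_b: a closed green glass jar with a metal cap, 48 mm in diameter, 60 mm tall, standing near the lamp's mouth beside the way in; origin at the centre of its underside. A bystander: leave it alone.
- spool: a red thread spool standing on end, 48 mm in diameter, 28 mm tall; origin at the centre of its underside. A bystander: leave it alone.
- dropper: a small blue bottle with a white cap, 36 mm in diameter, 60 mm tall, standing beyond the pocket tray; origin at the centre of its underside. A bystander: leave it alone.

How it is judged:
By the outcome, as a careful person would: the job done as asked, in the order asked, and still so for the second after the job is handed in, with the robot touching nothing.
It also fails if it takes over 64 s, if anything falls off the work surface, if the arm or the gripper's body presses on something with over 40 N, if the wrist force passes 120 N, or if a joint passes its speed limit or range.

### The arm

A 6-joint arm with a two-finger parallel gripper is mounted at the origin on the work surface. World frame = base frame: x ahead of the robot, y to its left, z up, the work surface at z = 0. Lengths are in m, angles in rad, forces in N, time in s.
With the tool pointing down it reaches from about 0.225 to 0.875 m from the base axis. Payload 3.4 kg.
Tool frame: the origin (TCP) lies at the very end of the fingers, on their centre line; the grasp point (between the pads) lies 19 mm behind it; z points along the fingers, y is the line along which they close (so a half turn about z gives the same grasp; the last joint's range is limited). The gripper opens to 85 mm and grips with 20 to 120 N. Pads are 22 mm wide; open, the fingers measure 114 mm over their backs; the gripper's body (76 mm by 85 mm) begins 54 mm behind the grasp point. The pads swing forward as they close: fully open they stand 13 mm farther back than shut.
Start: joints at [-1.243, 0.276, 1.505, -0, 1.361, -0.121], TCP at [0.249, -0.518, 0.231] pointing down, gripper open.
Joint ranges: [-2.89, 2.89], [-0.75, 2.08], [0.22, 2.7], [-1.18, 4.32], [0.11, 2.71], [-2.7, 2.7]. Speed limits (rad/s): [2.57, 2.57, 3.14, 3.14, 3.14, 3.14].

### API

Orientations are given as a unit quaternion [w, x, y, z].
In Python, from rig import get_state, optics, sign_off gives the robot as it stands.
- The arm moves only by the tool send_rows, never from a script. Its argument "increments" is a list of rows, each an object with "gripper": the gripper's target within -1 to 1 (shut at 1, half-way at 0, fully open at -1); "linear": the shift along the world's x, y, z in m, a list of three; "delta_rot": the turn, a rotation vector about the world's x, y, z in rad, a list of three. In form: [{"gripper": gripper, "linear": [dx, dy, dz], "delta_rot": [rx, ry, rz]}, ...]. A call has 1 to 8 rows; each row is the pose to reach, as a shift and turn from the pose commanded when the call began; what a row does not reach only later rows make up. A row lasts 1/10 s, in which the tool goes at most 50 mm and 8.59 degrees, less where a joint would pass 70% of its speed; a pose out of reach is approached as far as the arm can. A call with a gripper value outside its range is refused whole. The fingers move at their own pace and stop on an object; "newtons" is the grip in N (left out, the last holds). Time passes only in rows, so rows that repeat a pose let the fingers close. It gives the time, the measured TCP pose, the force, the opening and the grip force at its end, in the units of the state.
- get_state(): the state, without advancing time (a new reading comes with each control period).
- optics.get_image(name): name is "scene" or "top" or "wrist"; returns a dict with "pixels" (420x560x3 uint8, blue, green, red), "K" (3x3 intrinsics, pixels), "rvec" (rotation vector, rad) and "tvec" (3), from world to camera coordinates, as OpenCV has them; the wrist camera has in their place "T_tool_cam" (4x4, takes a point from camera to tool coordinates, whose origin is the TCP and whose axes are the flange's). Camera axes: x right, y down, z forward; pixel columns grow to the right and rows downward; lengths in m; the calibration is good to about 2 mm. A picture is of the moment at which its call begins: read the wrist's pose just before it. There is no depth.
- sign_off(): hands the job in; it is judged then, once.
The state is a dict: "clock": time; "qpos": joint angles; "qd": joint speeds; "effort": joint torques, N m; "position": TCP position; "ee_rot": TCP orientation; "contact_force": force on the tool from outside, world axes, zero at the start; "moment": the same for the moment, N m; "width": finger opening in m; "gripper_force": force on a finger pad.
Only numpy, scipy, OpenCV 4.12 (cv2) and the standard library are available. Lean on these libraries where they do the work, as an engineer would, in place of code of your own. Each camera call takes 0.05 s, during which the arm holds its last target. There are 200 camera calls.

## Working session

There is one attempt and no reset: what is moved stays moved. The work goes in short steps, Python scripts to look and compute and a tool call to move; the robot and the scene stay as the last step left them, time stands still between calls to the robot, and variables do not carry over. Pictures are saved under pics/ and viewed, at most 10 in all, crops included, and the job is handed in when it is done.

Besides the shell and the picture viewer there is one more tool, called after "Emit:" as name(argument=value, ...), one argument or row to a line, values as JSON. send_rows: Moves the arm, as the interface text tells. Its arguments: {"type":"object","properties":{"increments":{"type":"array"},"newtons":{"type":"number"}},"required":["increments"]}

```bash
mkdir -p pics; python3 - <<'E'
from rig import get_state, optics
import cv2,json,numpy as np
print(get_state())
for n in("scene","top"):
    d=optics.get_image(n); cv2.imwrite(f"pics/{n}0.png",d["pixels"]); np.savez(f"{n}0.npz",**d)
    print(n,d["K"],d["rvec"],d["tvec"])
print(optics.get_image("wrist")["T_tool_cam"])
E
```

```text
{'clock': 0.0, 'qpos': array([-1.24301061e+00,  2.76612533e-01,  1.50616672e+00,  1.20020007e-05,
        1.36071416e+00, -1.20984240e-01]), 'qd': array([-1.23061615e-03, -2.37315976e-05, -8.64398728e-04,  9.63713662e-04,
        6.74100147e-04, -8.69565388e-04]), 'effort': array([-2.30134729e-04, -4.16784775e+01, -2.45805395e+01, -1.40916791e-04,
        1.09540526e-02, -2.35775879e-06]), 'position': array([ 0.24929735, -0.5175375 ,  0.23041635]), 'ee_rot': array([-9.45905843e-04,  9.74930977e-01,  2.22505474e-01, -9.22580569e-05]), 'contact_force': array([ 0.36886403,  0.84633597, -0.22116522]), 'moment': array([-0.00501966,  0.03846601,  0.01320873]), 'gripper_force': 0.0, 'width': 0.0853359881573976}
scene [[418.71944229   0.         277.77171227]
 [  0.         418.71944229 212.57123936]
 [  0.           0.           1.        ]] [ 2.08321966  1.51890478 -0.48983349] [-0.14337254 -0.38802579  1.24281007]
top [[481.8280526    0.         269.21615772]
 [  0.         481.8280526  205.69548996]
 [  0.           0.           1.        ]] [ 2.13184977 -2.17393643  0.14101389] [-0.01705471  0.54559762  0.89195709]
[[-1.32392754e-04 -9.56753289e-01 -2.90900545e-01  7.46088102e-02]
 [ 9.99999990e-01 -1.11013454e-04 -8.99973064e-05 -3.92959913e-05]
 [ 5.38113445e-05 -2.90900554e-01  9.56753294e-01 -1.42677178e-01]
 [ 0.00000000e+00  0.00000000e+00  0.00000000e+00  1.00000000e+00]]
```

View pics/scene0.png

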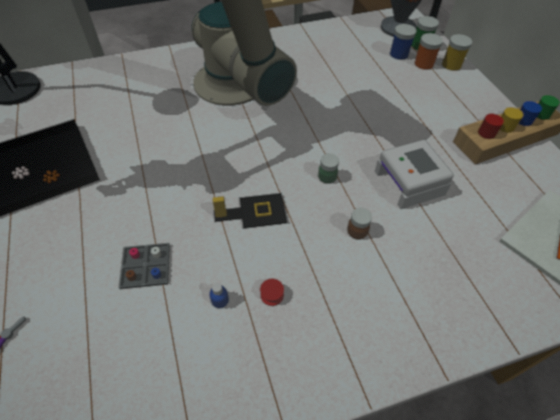

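View pics/top0.png

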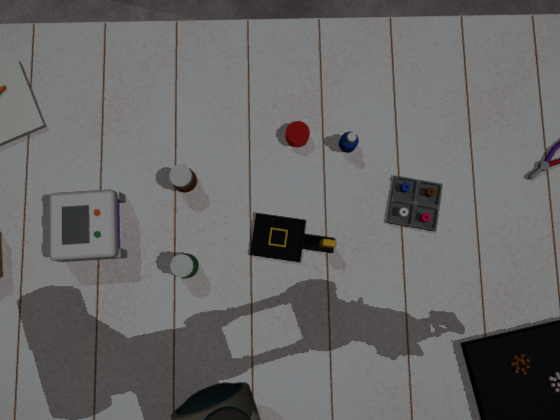

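The scene view shows the pink bead at (135,254), the tray's cup at (262,209) with its grip at (220,207), the lamp at (415,170), and jars at (329,168) and (359,222). The top view shows the pink bead at (426,218), cup (278,237), grip (328,243), lamp (85,225), and jars at (183,178) and (184,265). The way in runs along about +y.

```bash
cat > h.py <<'E'
import numpy as np, cv2
from scipy.spatial.transform import Rotation as R
from rig import get_state, optics
def grab(n,save=None):
    s=get_state(); d=optics.get_image(n); d=dict(d)
    if n=="wrist":
        w,x,y,z=s["ee_rot"]; T=np.eye(4); T[:3,:3]=R.from_quat([x,y,z,w]).as_matrix(); T[:3,3]=s["position"]
        C=T@d["T_tool_cam"]; d["R"]=C[:3,:3]; d["c"]=C[:3,3]
    else:
        Rm=cv2.Rodrigues(np.asarray(d["rvec"],float))[0]; d["R"]=Rm.T; d["c"]=-Rm.T@np.ravel(d["tvec"])
    if save: cv2.imwrite(f"pics/{save}.png",d["pixels"])
    return d
def ray(d,uv):
    v=d["R"]@np.linalg.inv(d["K"])@np.array([uv[0],uv[1],1.]); return d["c"],v/np.linalg.norm(v)
def plane(d,uv,z):
    c,v=ray(d,uv); return c+v*(z-c[2])/v[2]
def proj(d,p):
    q=d["K"]@(d["R"].T@(np.asarray(p)-d["c"])); return q[:2]/q[2]
def tri(*obs):
    A=0;b=0
    for d,uv in obs:
        c,v=ray(d,uv); M=np.eye(3)-np.outer(v,v); A=A+M; b=b+M@c
    p=np.linalg.solve(A,b); return p,[np.round(proj(d,p)-uv,1) for d,uv in obs]
HSV={"pink":((155,110,90),(175,255,255)),"yellow":((18,110,60),(35,255,255)),"red":((0,150,80),(8,255,255)),"blue":((105,120,50),(125,255,255))}
def blobs(d,col,roi=None,amin=8):
    lo,hi=HSV[col] if isinstance(col,str) else col
    m=cv2.inRange(cv2.cvtColor(d["pixels"],cv2.COLOR_BGR2HSV),lo,hi)
    if roi: k=np.zeros_like(m); x0,y0,x1,y1=roi; k[y0:y1,x0:x1]=255; m&=k
    n,l,st,c=cv2.connectedComponentsWithStats(m)
    return sorted([(int(st[i,4]),c[i].round(1),st[i,:4]) for i in range(1,n) if st[i,4]>=amin],key=lambda t:-t[0]),m
E
python3 - <<'E'
from h import *
np.set_printoptions(precision=4,suppress=True)
S=grab("scene");T=grab("top")
print("cams",S["c"],T["c"])
for c in("pink","yellow"):
    for n,d in(("S",S),("T",T)):
        for b in blobs(d,c)[0][:5]: print(c,n,b)
print("pink", plane(S,(135,254),.021),plane(T,(426,218),.021),tri((S,(135,254)),(T,(426,218))))
for nm,uv,z in [("jarA",(180,177),.06),("jarB",(181,265),.06),("lampTL",(52,194),.074),("lampTR",(117,192),.074),("lampBR",(119,257),.074),("lampBL",(54,260),.074),("spool",(297,133),.028),("drop",(352,137),.06),("pkTL",(391,177),.008),("pkTR",(441,181),.008),("pkBR",(437,231),.008),("pkBL",(386,226),.008),("trTL",(254,213),.008),("trTR",(305,219),.008),("trBR",(301,262),.008),("trBL",(250,255),.008)]:
    print(nm,plane(T,uv,z))
E
```

```text
cams [ 1.0416 -0.1949  0.7699] [ 0.4234 -0.0272  0.9558]
pink S (59, array([133.1, 251.3]), array([129, 248,   9,   8], dtype=int32))
pink T (51, array([426. , 216.8]), array([422, 213,   9,   9], dtype=int32))
yellow S (413, array([511.1, 119.8]), array([500, 108,  23,  27], dtype=int32))
yellow S (331, array([454.5,  58.2]), array([446,  46,  21,  24], dtype=int32))
yellow S (241, array([541.8, 125.5]), array([520, 113,  40,  24], dtype=int32))
yellow S (190, array([219.3, 206.3]), array([213, 197,  13,  20], dtype=int32))
yellow S (155, array([262.2, 208.7]), array([254, 201,  18,  16], dtype=int32))
yellow T (120, array([277.7, 236.8]), array([268, 227,  20,  20], dtype=int32))
yellow T (91, array([328.9, 242.4]), array([323, 239,  13,   8], dtype=int32))
pink [ 0.5291 -0.3312  0.021 ] [ 0.5169 -0.3328  0.021 ] (array([ 0.5186, -0.3356,  0.0066]), [array([-0.9, -0. ]), array([-0.9, -0.1])])
jarA [0.6    0.1399 0.06  ]
jarB [0.4348 0.1373 0.06  ]
lampTL [0.5699 0.3745 0.074 ]
lampTR [0.5713 0.254  0.074 ]
lampBR [0.4513 0.2477 0.074 ]
lampBL [0.4481 0.366  0.074 ]
spool [ 0.6904 -0.0856  0.028 ]
drop [ 0.6712 -0.1884  0.06  ]
pkTL [ 0.6019 -0.2722  0.008 ]
pkTR [ 0.5918 -0.3716  0.008 ]
pkBR [ 0.4921 -0.3571  0.008 ]
pkBL [ 0.5039 -0.2572  0.008 ]
trTL [0.5349 0.0027 0.008 ]
trTR [ 0.5209 -0.0979  0.008 ]
trBR [ 0.4367 -0.0877  0.008 ]
trBL [0.4522 0.0118 0.008 ]
```

Emit:
send_rows(
  increments=[
    {"gripper": -0.2,"linear": [0.04,0.025,-0.01],"delta_rot": [0,0,0.05]},
    {"gripper": -0.2,"linear": [0.08,0.05,-0.025],"delta_rot": [0,0,0.1]},
    {"gripper": -0.2,"linear": [0.12,0.08,-0.04],"delta_rot": [0,0,0.15]},
    {"gripper": -0.2,"linear": [0.16,0.11,-0.055],"delta_rot": [0,0,0.21]},
    {"gripper": -0.2,"linear": [0.2,0.135,-0.07],"delta_rot": [0,0,0.21]},
    {"gripper": -0.2,"linear": [0.24,0.16,-0.085],"delta_rot": [0,0,0.21]},
    {"gripper": -0.2,"linear": [0.27,0.183,-0.09],"delta_rot": [0,0,0.21]},
    {"gripper": -0.2,"linear": [0.27,0.183,-0.09],"delta_rot": [0,0,0.21]},
  ],
)

```text
clock: 1.05
position: [0.5229, -0.3311, 0.1397]
ee_rot: [-0.001, 0.945, 0.326, 0.001]
contact_force: [-0.1, -0.2, -0.3]
width: 0.0512
gripper_force: 0.0
```

```bash
python3 - <<'E'
from h import *
np.set_printoptions(precision=4,suppress=True)
s=get_state(); print(s["position"],s["ee_rot"],s["width"],s["clock"])
d=grab("wrist","w1"); np.savez("w1.npz",**d)
for b in blobs(d,"pink",amin=50)[0]: print(b, plane(d,b[1],.02))
E
```

```text
[ 0.5229 -0.3311  0.1397] [-0.0014  0.9454  0.3259  0.0007] 0.05117939988802014 1.05
(337, array([275.6, 212.7]), array([265, 202,  22,  22], dtype=int32)) [ 0.5196 -0.3342  0.02  ]
```

View pics/w1.png

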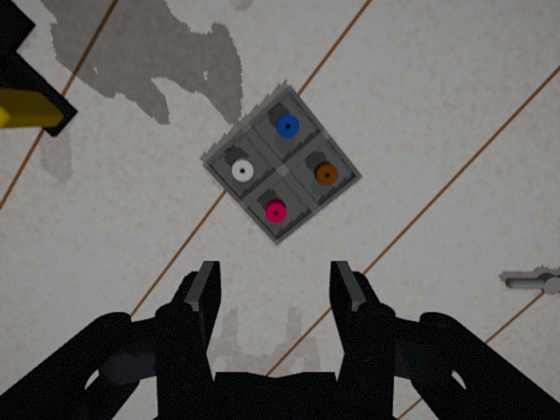

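The wrist view shows the four beads in their pocket tray, with pink centred at about (276,212), near the bottom corner. The fingers straddle the antidiagonal and clear the neighbouring beads.

Emit:
send_rows(
  increments=[
    {"gripper": -0.2,"linear": [0,0,-0.03],"delta_rot": [0,0,0]},
    {"gripper": -0.2,"linear": [0,0,-0.06],"delta_rot": [0,0,0]},
    {"gripper": -0.2,"linear": [0,0,-0.06],"delta_rot": [0,0,0]},
    {"gripper": -0.2,"linear": [0,0,-0.06],"delta_rot": [0,0,0]},
  ],
)

```text
clock: 1.5
position: [0.5187, -0.3359, 0.0816]
ee_rot: [-0.0, 0.946, 0.323, -0.0]
contact_force: [0.0, -0.3, 0.8]
width: 0.0513
gripper_force: 0.0
```

```bash
python3 - <<'E'
from h import *
np.set_printoptions(precision=4,suppress=True)
s=get_state(); print(s["position"],s["ee_rot"],s["width"],s["clock"])
d=grab("wrist","w2"); w1=dict(np.load("w1.npz"))
bs,m=blobs(d,"pink",amin=50)
for b in bs: print(b, plane(d,b[1],.021))
def hole(d,roi):
    x0,y0,x1,y1=roi; g=d["pixels"][y0:y1,x0:x1].max(2).astype(float); w=np.clip(np.median(g)*.7-g,0,None)
    yy,xx=np.mgrid[y0:y1,x0:x1]; return np.array([(w*xx).sum(),(w*yy).sum()])/w.sum()
o=[]
for e in(w1,d):
    b=blobs(e,"pink",amin=50)[0][0]; x,y,w,h=b[2]; u=b[1]; r=int(w*.25)
    H=hole(e,(int(u[0]-r),int(u[1]-r),int(u[0]+r+1),int(u[1]+r+1))); print("hole",H); o.append((e,H))
print(tri(*o))
np.savez("w2.npz",**d)
E
```

```text
[ 0.5187 -0.3359  0.0816] [-0.0001  0.9464  0.323  -0.0003] 0.0512949111179356 1.5
(524, array([273.8, 227.6]), array([261, 215,  27,  26], dtype=int32)) [ 0.5206 -0.3336  0.021 ]
hole [275.5326 213.1048]
hole [273.8318 228.3051]
(array([ 0.5164, -0.3367,  0.0075]), [array([0.1, 0. ]), array([-0.1, -0. ])])
```

View pics/w2.png

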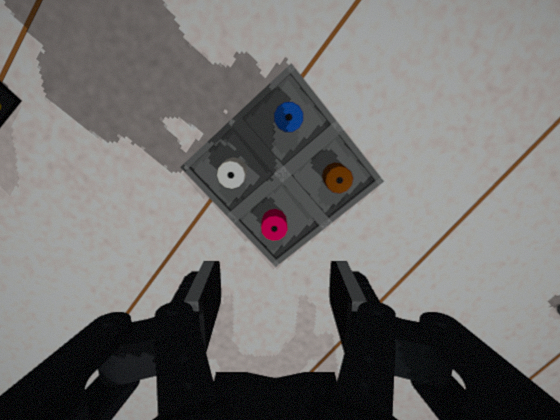

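The bead sits at (274,228), laterally centred between the fingers at about column 275. The vertical baseline gives a poor height, so I'll take a sideways baseline.

Emit:
send_rows(
  increments=[
    {"gripper": -0.2,"linear": [-0.04,-0.03,0],"delta_rot": [0,0,0]},
    {"gripper": -0.2,"linear": [-0.04,-0.03,0],"delta_rot": [0,0,0]},
    {"gripper": -0.2,"linear": [-0.04,-0.03,0],"delta_rot": [0,0,0]},
    {"gripper": -0.2,"linear": [-0.04,-0.03,0],"delta_rot": [0,0,0]},
  ],
)

```text
clock: 1.95
position: [0.4803, -0.3657, 0.0828]
ee_rot: [0.001, 0.946, 0.323, 0.001]
contact_force: [0.3, -0.1, 0.2]
width: 0.0514
gripper_force: 0.0
```

```bash
python3 - <<'E'
from h import *
np.set_printoptions(precision=4,suppress=True)
s=get_state(); print(s["position"],s["clock"])
d=grab("wrist"); w2=dict(np.load("w2.npz")); np.savez("w3.npz",**d)
print(d["K"])
def hole(d):
    b=blobs(d,"pink",amin=50)[0][0]; u=b[1]; r=6
    x0,y0,x1,y1=(int(u[0]-r),int(u[1]-r),int(u[0]+r+1),int(u[1]+r+1))
    g=d["pixels"][y0:y1,x0:x1].max(2).astype(float); w=np.clip(np.median(g)*.7-g,0,None)
    yy,xx=np.mgrid[y0:y1,x0:x1]; return b,np.array([(w*xx).sum(),(w*yy).sum()])/w.sum()
o=[]
for e in(w2,d):
    b,H=hole(e); print(b,H); o.append((e,H))
print(tri(*o)); print(plane(*o[0],.021),plane(*o[1],.021))
E
```

```text
[ 0.4803 -0.3657  0.0828] 1.95
[[328.7908   0.     274.8091]
 [  0.     328.7908 213.1728]
 [  0.       0.       1.    ]]
(524, array([273.8, 227.6]), array([261, 215,  27,  26], dtype=int32)) [273.8318 228.3051]
(568, array([272.9, 152.6]), array([259, 139,  29,  28], dtype=int32)) [272.8258 153.1581]
(array([ 0.5202, -0.3338,  0.0211]), [array([-0.2, -0. ]), array([0.2, 0. ])])
[ 0.5203 -0.3339  0.021 ] [ 0.5201 -0.3337  0.021 ]
```

Emit:
send_rows(
  increments=[
    {"gripper": -0.2,"linear": [0.0405,0.031,0],"delta_rot": [0,0,0]},
    {"gripper": -0.2,"linear": [0.0405,0.031,0],"delta_rot": [0,0,0]},
    {"gripper": -0.2,"linear": [0.0405,0.031,-0.02],"delta_rot": [0,0,0]},
    {"gripper": -0.2,"linear": [0.0405,0.031,-0.04],"delta_rot": [0,0,0]},
    {"gripper": -0.2,"linear": [0.0405,0.031,-0.055],"delta_rot": [0,0,0]},
    {"gripper": -0.2,"linear": [0.0405,0.031,-0.055],"delta_rot": [0,0,0]},
    {"gripper": -0.2,"linear": [0.0405,0.031,-0.055],"delta_rot": [0,0,0]},
  ],
)

```text
clock: 2.7
position: [0.5205, -0.3338, 0.0266]
ee_rot: [0.0, 0.946, 0.324, 0.0]
contact_force: [-0.1, -0.8, 0.5]
width: 0.0511
gripper_force: 0.0
```

```bash
python3 - <<'E'
from h import *
np.set_printoptions(precision=4,suppress=True)
for i in range(3): print(get_state()["position"]); d=grab("wrist","w4")
for b in blobs(d,"pink",amin=50)[0]: print(b,plane(d,b[1],.0205))
print(d["R"][:,0])
E
```

```text
[ 0.5205 -0.3338  0.0266]
[ 0.5208 -0.3343  0.0271]
[ 0.5209 -0.3345  0.0274]
(1162, array([272.7, 263.3]), array([255, 242,  36,  43], dtype=int32)) [ 0.5226 -0.3318  0.0205]
[ 0.6125 -0.7905  0.0023]
```

View pics/w4.png

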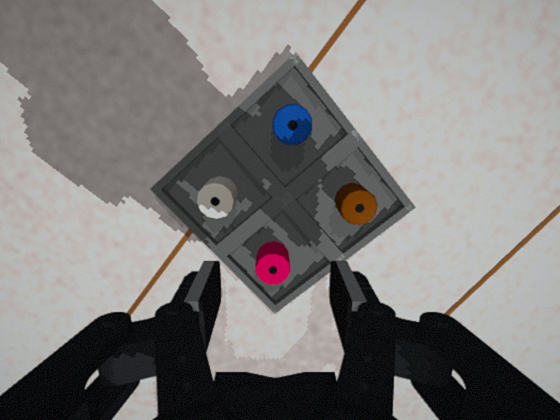

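At close range the bead's hole is at about (273,269), between the pads and in line with them, and the fingers are clear of the white and brown beads. Next I descend and close.

Emit:
send_rows(
  increments=[
    {"gripper": -0.2,"linear": [0,0,-0.009],"delta_rot": [0,0,0]},
    {"gripper": -0.2,"linear": [0,0,-0.0165],"delta_rot": [0,0,0]},
    {"gripper": -0.2,"linear": [0,0,-0.0165],"delta_rot": [0,0,0]},
    {"gripper": 0.3,"linear": [0,0,-0.0165],"delta_rot": [0,0,0]},
    {"gripper": 0.6,"linear": [0,0,-0.0165],"delta_rot": [0,0,0]},
    {"gripper": 0.8,"linear": [0,0,-0.0165],"delta_rot": [0,0,0]},
    {"gripper": 0.8,"linear": [0,0,-0.0165],"delta_rot": [0,0,0]},
    {"gripper": 0.8,"linear": [0,0,-0.0165],"delta_rot": [0,0,0]},
  ],
  newtons=25,
)

```text
clock: 3.65
position: [0.5201, -0.3342, 0.01]
ee_rot: [0.0, 0.946, 0.324, 0.0]
contact_force: [0.2, -0.3, 1.2]
width: 0.0166
gripper_force: 24.4
```

Emit:
send_rows(
  increments=[
    {"gripper": 0.8,"linear": [0,0,0.01],"delta_rot": [0,0,0]},
    {"gripper": 0.8,"linear": [0,0,0.04],"delta_rot": [0,0,0]},
    {"gripper": 0.8,"linear": [0,0,0.08],"delta_rot": [0,0,0]},
    {"gripper": 0.8,"linear": [-0.01,0.03,0.1],"delta_rot": [0,0,0]},
    {"gripper": 0.8,"linear": [-0.015,0.07,0.1],"delta_rot": [0,0,0]},
    {"gripper": 0.8,"linear": [-0.02,0.11,0.1],"delta_rot": [0,0,0]},
    {"gripper": 0.8,"linear": [-0.025,0.15,0.1],"delta_rot": [0,0,0]},
    {"gripper": 0.8,"linear": [-0.03,0.19,0.1],"delta_rot": [0,0,0]},
  ],
)

```text
clock: 4.45
position: [0.4898, -0.1427, 0.1108]
ee_rot: [0.0, 0.946, 0.323, 0.001]
contact_force: [-1.2, -0.1, -0.1]
width: 0.0166
gripper_force: 24.5
```

Emit:
send_rows(
  increments=[
    {"gripper": 0.8,"linear": [-0.004,0.03,0],"delta_rot": [0,0,0]},
    {"gripper": 0.8,"linear": [-0.004,0.05,0],"delta_rot": [0,0,0]},
    {"gripper": 0.8,"linear": [-0.004,0.05,0],"delta_rot": [0,0,0]},
    {"gripper": 0.8,"linear": [-0.004,0.05,0],"delta_rot": [0,0,0]},
  ],
)

```text
clock: 4.85
position: [0.4864, -0.0942, 0.1106]
ee_rot: [0.001, 0.946, 0.324, 0.0]
contact_force: [0.0, 0.3, -0.2]
width: 0.0164
gripper_force: 24.5
```

```bash
python3 - <<'E'
from h import *
np.set_printoptions(precision=4,suppress=True)
s=get_state(); print(s["position"],s["width"],s["gripper_force"]); d=grab("wrist","w5"); np.savez("w5.npz",**d)
for c in("yellow","pink"):
    for b in blobs(d,c,amin=40)[0]: print(c,b,plane(d,b[1],.01))
E
```

```text
[ 0.4864 -0.0942  0.1106] 0.016394211848885384 24.477541116066277
yellow (959, array([222.2, 173.6]), array([190, 141,  66,  65], dtype=int32)) [ 0.4874 -0.0441  0.01  ]
yellow (359, array([306.7, 255.8]), array([291, 244,  33,  28], dtype=int32)) [ 0.4745 -0.1363  0.01  ]
pink (1166, array([274.4, 280.7]), array([257, 254,  36,  49], dtype=int32)) [ 0.4409 -0.1294  0.01  ]
```

View pics/w5.png

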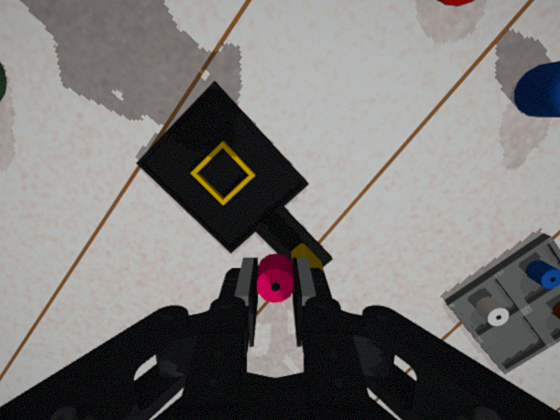

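The bead is held upright between the pads at (274,281), and the yellow cup is at (222,174) in the tray, with the grip at (307,256). I'll move above the cup and triangulate.

Emit:
send_rows(
  increments=[
    {"gripper": 0.8,"linear": [0.001,0.03,0],"delta_rot": [0,0,0]},
    {"gripper": 0.8,"linear": [0.001,0.05,0],"delta_rot": [0,0,0]},
    {"gripper": 0.8,"linear": [0.001,0.05,0],"delta_rot": [0,0,0]},
    {"gripper": 0.8,"linear": [0.001,0.05,0],"delta_rot": [0,0,0]},
  ],
)

```text
clock: 5.3
position: [0.4874, -0.0452, 0.1099]
ee_rot: [0.001, 0.946, 0.323, 0.0]
contact_force: [0.0, 0.0, -0.1]
width: 0.0164
gripper_force: 24.5
```

```bash
python3 - <<'E'
from h import *
np.set_printoptions(precision=4,suppress=True)
s=get_state(); print(s["position"]); d=grab("wrist"); w5=dict(np.load("w5.npz")); np.savez("w6.npz",**d)
o=[]
for e in(w5,d):
    m=blobs(e,"yellow",amin=40)[1]; cs=cv2.findContours(m,cv2.RETR_EXTERNAL,cv2.CHAIN_APPROX_NONE)[0]
    c=max(cs,key=cv2.contourArea); r=cv2.minAreaRect(c); print(r); o.append((e,np.array(r[0])))
    box=cv2.boxPoints(r); P=np.array([plane(e,q,.01) for q in box]); print(plane(e,r[0],.01),P[:,:2].tolist())
print(tri(*o))
b=max(blobs(d,"pink",amin=40)[0],key=lambda t:t[0]);print(b)
E
```

```text
[ 0.4874 -0.0452  0.1099]
((222.75003051757812, 173.25001525878906), (48.08325958251953, 45.961936950683594), 45.0)
[ 0.4879 -0.0442  0.01  ] [[0.47316157813066956, -0.02435372436113517], [0.5073956407190594, -0.029816130875354094], [0.502615205694145, -0.0641645170483872], [0.46716456952676044, -0.05954827811098734]]
((273.4315185546875, 213.34933471679688), (45.59022521972656, 45.59022521972656), 47.121097564697266)
[ 0.4874 -0.0441  0.01  ] [[0.472988750436741, -0.023849351974440127], [0.5079245653400717, -0.029360758136354668], [0.5018668559958922, -0.06433816646379806], [0.4656342783541118, -0.059680936912472185]]
(array([ 0.4874, -0.0442,  0.0092]), [array([-0.2,  0.2]), array([ 0.2, -0.2])])
(963, array([274.4, 284.5]), array([257, 265,  36,  38], dtype=int32))
```

Emit:
send_rows(
  increments=[
    {"gripper": 0.8,"linear": [0,0.0007,-0.03],"delta_rot": [0,0,0]},
    {"gripper": 0.8,"linear": [0,0.0007,-0.06],"delta_rot": [0,0,0]},
    {"gripper": 0.8,"linear": [0,0.0007,-0.08],"delta_rot": [0,0,0]},
    {"gripper": 0.8,"linear": [0,0.0007,-0.088],"delta_rot": [0,0,0]},
    {"gripper": 0.8,"linear": [0,0.0007,-0.093],"delta_rot": [0,0,0]},
    {"gripper": 0.8,"linear": [0,0.0007,-0.097],"delta_rot": [0,0,0]},
    {"gripper": 0.8,"linear": [0,0.0007,-0.097],"delta_rot": [0,0,0]},
    {"gripper": 0.8,"linear": [0,0.0007,-0.097],"delta_rot": [0,0,0]},
  ],
)

```text
clock: 6.15
position: [0.4876, -0.0436, 0.0135]
ee_rot: [0.0, 0.946, 0.323, 0.001]
contact_force: [0.1, 0.2, -0.3]
width: 0.0165
gripper_force: 24.5
```

```bash
python3 - <<'E'
from h import *
print(get_state()["position"],get_state()["contact_force"]); grab("wrist","w7")
E
```

```text
[ 0.48763872 -0.04359786  0.01350982] [ 0.13828714  0.17228674 -0.26253097]
```

View pics/w7.png

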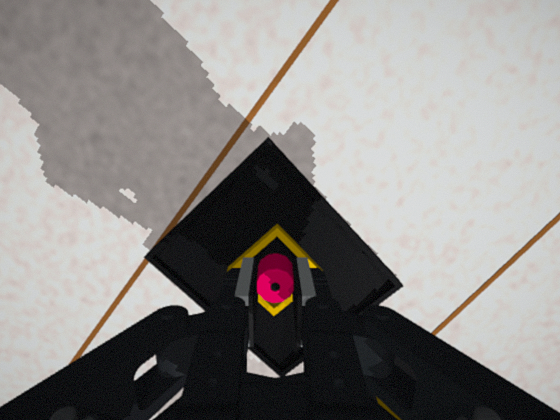

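The bead's top is at (275,288), centred inside the cup's yellow outline, with the far rim corner at (277,226) and the near one at (275,314). I'll lower the last millimetre and look for touch.

Emit:
send_rows(
  increments=[
    {"gripper": 0.8,"linear": [0,0,-0.0008],"delta_rot": [0,0,0]},
    {"gripper": 0.8,"linear": [0,0,-0.0015],"delta_rot": [0,0,0]},
    {"gripper": 0.8,"linear": [0,0,-0.0015],"delta_rot": [0,0,0]},
    {"gripper": 0.8,"linear": [0,0,-0.0015],"delta_rot": [0,0,0]},
  ],
)

```text
clock: 6.6
position: [0.487, -0.0434, 0.0114]
ee_rot: [0.0, 0.946, 0.324, 0.0]
contact_force: [0.0, -0.1, 0.4]
width: 0.0165
gripper_force: 24.5
```

Emit:
send_rows(
  increments=[
    {"gripper": 0.8,"linear": [0,0,-0.0005],"delta_rot": [0,0,0]},
    {"gripper": 0.55,"linear": [0,0,-0.0005],"delta_rot": [0,0,0]},
    {"gripper": 0.45,"linear": [0,0,-0.0005],"delta_rot": [0,0,0]},
    {"gripper": 0.3,"linear": [0,0,-0.0005],"delta_rot": [0,0,0]},
    {"gripper": 0.1,"linear": [0,0,-0.0005],"delta_rot": [0,0,0]},
    {"gripper": 0.0,"linear": [0,0,-0.0005],"delta_rot": [0,0,0]},
    {"gripper": 0.0,"linear": [0,0,-0.0005],"delta_rot": [0,0,0]},
  ],
)

```text
clock: 7.3
position: [0.487, -0.0434, 0.0108]
ee_rot: [0.0, 0.946, 0.323, -0.0]
contact_force: [0.6, 1.1, -0.4]
width: 0.043
gripper_force: 0.0
```

Emit:
send_rows(
  increments=[
    {"gripper": 0.0,"linear": [0,0,0.01],"delta_rot": [0,0,0]},
    {"gripper": 0.0,"linear": [0,0,0.03],"delta_rot": [0,0,0]},
    {"gripper": 0.0,"linear": [0,0,0.07],"delta_rot": [0,0,0]},
    {"gripper": 0.0,"linear": [0,0,0.1],"delta_rot": [0,0,0]},
    {"gripper": 0.0,"linear": [0,0,0.13],"delta_rot": [0,0,0]},
    {"gripper": 0.0,"linear": [0,0,0.13],"delta_rot": [0,0,0]},
    {"gripper": 0.0,"linear": [0,0,0.13],"delta_rot": [0,0,0]},
  ],
)

```text
clock: 8.0
position: [0.4872, -0.0434, 0.1418]
ee_rot: [0.001, 0.946, 0.324, 0.001]
contact_force: [-0.2, 0.5, -0.8]
width: 0.0428
gripper_force: 0.0
```

```bash
python3 - <<'E'
from h import *
np.set_printoptions(precision=4,suppress=True)
s=get_state(); print(s["position"]); d=grab("wrist","w8"); np.savez("w8.npz",**d)
for c,z in(("yellow",.01),("pink",.022)):
    for b in blobs(d,c,amin=40)[0]: print(c,b,plane(d,b[1],z), plane(d,b[1],.064))
m=cv2.inRange(cv2.cvtColor(d["pixels"],cv2.COLOR_BGR2GRAY),0,45)
cv2.imwrite("pics/m.png",m)
T=grab("top"); np.savez("top1.npz",**T)
E
```

```text
[ 0.4872 -0.0434  0.1418]
yellow (706, array([275. , 203.5]), array([247, 177,  57,  54], dtype=int32)) [ 0.4875 -0.0437  0.01  ] [ 0.499  -0.0347  0.064 ]
pink (334, array([274. , 206.6]), array([264, 197,  21,  21], dtype=int32)) [ 0.4875 -0.0427  0.022 ] [ 0.4968 -0.0355  0.064 ]
```

View pics/w8.png

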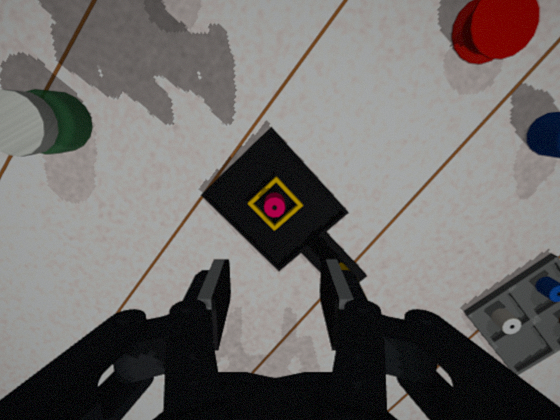

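The bead stands upright in the cup at (274,207), nearly centred (cup (275,204)), and the tray has not moved. Next I look at the lamp, jars and the tray's yaw from above, turning to the tray's heading on the way.

Emit:
send_rows(
  increments=[
    {"gripper": 0.0,"linear": [0,0.02,0.02],"delta_rot": [0,0,0.13]},
    {"gripper": 0.0,"linear": [0.005,0.06,0.04],"delta_rot": [0,0,0.26]},
    {"gripper": 0.0,"linear": [0.01,0.1,0.06],"delta_rot": [0,0,0.39]},
    {"gripper": 0.0,"linear": [0.013,0.14,0.08],"delta_rot": [0,0,0.52]},
    {"gripper": 0.0,"linear": [0.013,0.18,0.1],"delta_rot": [0,0,0.65]},
    {"gripper": 0.0,"linear": [0.013,0.22,0.108],"delta_rot": [0,0,0.766]},
    {"gripper": 0.0,"linear": [0.013,0.26,0.108],"delta_rot": [0,0,0.766]},
    {"gripper": 0.0,"linear": [0.013,0.293,0.108],"delta_rot": [0,0,0.766]},
  ],
)

```text
clock: 8.9
position: [0.4992, 0.2516, 0.2475]
ee_rot: [-0.001, 0.756, 0.654, -0.001]
contact_force: [0.7, -0.6, -0.3]
width: 0.0424
gripper_force: 0.0
```

Emit:
send_rows(
  increments=[
    {"gripper": 0.0,"linear": [0,0,0],"delta_rot": [0,0,0]},
    {"gripper": 0.0,"linear": [0,0,0],"delta_rot": [0,0,0]},
    {"gripper": 0.0,"linear": [0,0,0],"delta_rot": [0,0,0]},
  ],
)

```text
clock: 9.2
position: [0.4996, 0.2486, 0.2477]
ee_rot: [-0.0, 0.757, 0.653, -0.001]
contact_force: [-0.4, 0.8, -0.2]
width: 0.043
gripper_force: 0.0
```

```bash
python3 - <<'E'
from h import *
np.set_printoptions(precision=4,suppress=True)
s=get_state(); print(s["position"],s["ee_rot"],s["qpos"]); d=grab("wrist","w9"); np.savez("w9.npz",**d)
w=dict(np.load("w8.npz"))
P=[plane(w,q,.008)[:2] for q in [(272,128),(204,192),(280,271),(348,213)]]
print(P, sum(P)/4)
for v in(P[0]-P[3],P[1]-P[2]): print(np.degrees(np.arctan2(v[1],v[0])))
v=P[1]-P[0];print(np.degrees(np.arctan2(v[1],v[0]))-90)
v=P[2]-P[3];print(np.degrees(np.arctan2(v[1],v[0]))-90)
E
```

```text
[0.4996 0.2486 0.2477] [-0.0001  0.757   0.6534 -0.0013] [ 0.3376  0.2429  1.5103 -0.0007  1.3908  0.4843]
[array([ 0.536 , -0.0031]), array([0.4578, 0.0106]), array([ 0.4386, -0.0875]), array([ 0.5195, -0.1001])] [ 0.488 -0.045]
80.36751552259351
78.95018832063602
80.03716043879137
81.10441231081228
```

View pics/w9.png

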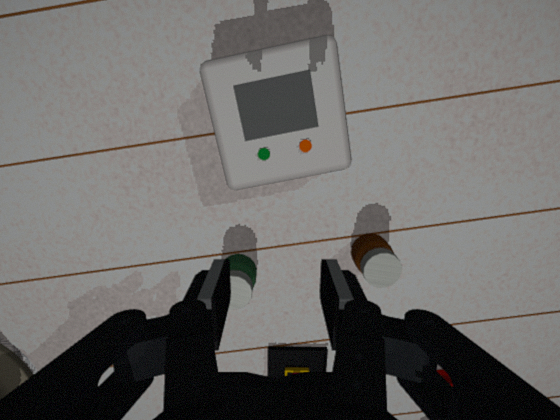

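The wrist view shows the lamp's top face, with corners near (202,64), (337,38), (351,165) and (231,188). The amber jar cap is at (382,267) and the green one at (238,290). Now I'll fit the lamp's edges numerically.

```bash
cat > edge.py <<'E'
from h import *
def fit(g,a,b,n=30,r=8):
    a,b=np.array(a,float),np.array(b,float); t=(b-a)/np.linalg.norm(b-a); nn=np.array([-t[1],t[0]]); pts=[]
    for k in np.linspace(.12,.88,n):
        p=a+k*(b-a); ss=np.arange(-r,r+.1,.5); q=p+np.outer(ss,nn)
        v=cv2.remap(g,q[:,:1].astype(np.float32),q[:,1:].astype(np.float32),cv2.INTER_LINEAR).ravel()
        gr=np.abs(np.gradient(v)); i=gr.argmax(); pts.append(q[i])
    pts=np.array(pts,np.float32)
    for _ in range(3):
        l=cv2.fitLine(pts,cv2.DIST_HUBER,0,.01,.01).ravel(); d=np.abs((pts-l[2:])@[-l[1],l[0]]); pts=pts[d<max(1.,2*np.median(d))]
    return l,len(pts),np.median(d)
def inter(l,m):
    A=np.c_[l[:2],-m[:2]]; s=np.linalg.solve(A,m[2:]-l[2:]); return l[2:]+s[0]*l[:2]
def quad(d,cs,z,r=8):
    g=cv2.GaussianBlur(cv2.cvtColor(d["pixels"],cv2.COLOR_BGR2GRAY).astype(np.float32),(0,0),1)
    L=[fit(g,cs[i],cs[(i+1)%4],r=r) for i in range(4)]; print([(n,round(float(m),2)) for _,n,m in L])
    U=[inter(L[i-1][0],L[i][0]) for i in range(4)]
    P=np.array([plane(d,u,z)[:2] for u in U]); return np.array(U),P
E
python3 - <<'E'
from edge import *
np.set_printoptions(precision=4,suppress=True)
d=dict(np.load("w9.npz"))
def rep(P):
    c=P.mean(0); f=lambda v:np.degrees(np.arctan2(v[1],v[0])).round(2)
    S=[np.linalg.norm(P[(i+1)%4]-P[i]).round(4) for i in range(4)]
    print("centre",c,"sides",S,"angles",[f(P[(i+1)%4]-P[i]) for i in range(4)])
U,P=quad(d,[(202,64),(337,38),(351,165),(231,188)],.074); print(U.round(1).tolist()); rep(P)
U,P=quad(d,[(235,86),(311,70),(318,125),(245,140)],.074); rep(P)   # screen
w8=dict(np.load("w8.npz"))
U,P=quad(w8,[(272,128),(348,213),(280,271),(204,192)],.008,5); print(U.round(1).tolist()); rep(P)
U,P=quad(w8,[(277,177),(303,206),(276,231),(247,204)],.01,4); rep(P)
T=dict(np.load("top1.npz"))
U,P=quad(T,[(52,194),(117,192),(119,257),(54,260)],.074,5); print(U.round(1).tolist());rep(P)
# buttons tri
for nm,col,ru,rt in(("or",((5,120,100),(18,255,255)),(290,130,320,160),(85,200,110,225)),("gr",((55,80,40),(85,255,255)),(250,140,280,165),(85,222,110,245))):
    a=blobs(d,col,ru)[0]; b=blobs(T,col,rt,4)[0]; 
    if a: print(nm,a[0],plane(d,a[0][1],.074))
    if a and b: print(tri((d,a[0][1]),(T,b[0][1])))
# jars cap
for nm,u,t in(("a",(382,267),(180,177)),("b",(238,290),(181,265))): print(nm,tri((d,np.array(u)),(T,np.array(t))),plane(d,u,.06))
E
```

```text
[(21, 0.16), (29, 0.17), (22, 0.41), (26, 0.21)]
[[196.6999969482422, 63.900001525878906], [336.0, 33.900001525878906], [352.79998779296875, 168.8000030517578], [226.89999389648438, 188.39999389648438]]
centre [0.5128 0.3178] sides [np.float64(0.124), np.float64(0.1189), np.float64(0.124), np.float64(0.1145)] angles [np.float64(2.6), np.float64(-87.46), np.float64(-179.42), np.float64(92.6)]
[(30, 0.0), (30, 0.2), (30, 0.11), (30, 0.17)]
centre [0.5125 0.328 ] sides [np.float64(0.0701), np.float64(0.0502), np.float64(0.0697), np.float64(0.0502)] angles [np.float64(2.64), np.float64(-87.5), np.float64(-177.36), np.float64(92.98)]
[(30, 0.1), (19, 0.05), (30, 0.12), (24, 0.11)]
[[270.6000061035156, 126.0], [348.70001220703125, 212.0], [278.3999938964844, 270.79998779296875], [200.5, 194.89999389648438]]
centre [ 0.4872 -0.044 ] sides [np.float64(0.1), np.float64(0.0839), np.float64(0.0991), np.float64(0.0838)] angles [np.float64(-99.22), np.float64(170.51), np.float64(80.73), np.float64(-8.84)]
[(25, 0.0), (30, 0.12), (30, 0.11), (24, 1.79)]
centre [ 0.485  -0.0448] sides [np.float64(0
[... 301 characters left out ...]
969482422], [50.5, 264.0]]
centre [0.5128 0.3118] sides [np.float64(0.1272), np.float64(0.1215), np.float64(0.1267), np.float64(0.1312)] angles [np.float64(-86.61), np.float64(-178.04), np.float64(97.77), np.float64(2.44)]
or (122, array([305. , 145.3]), array([299, 139,  13,  13], dtype=int32)) [0.5344 0.289  0.074 ]
gr (115, array([263.5, 153.5]), array([258, 148,  12,  12], dtype=int32)) [0.4944 0.2872 0.074 ]
(array([0.4943, 0.2878, 0.0786]), [array([-0.3, -0. ]), array([ 0.1, -0.2])])
a (array([0.6031, 0.1411, 0.0553]), [array([-1.9,  0.2]), array([-0.2, -1.1])]) [0.6039 0.1437 0.06  ]
b (array([0.4376, 0.1371, 0.056 ]), [array([-2.5, -0.3]), array([ 0.5, -1.5])]) [0.4412 0.1386 0.06  ]
```

Emit:
send_rows(
  increments=[
    {"gripper": 0.0,"linear": [-0.003,-0.04,0],"delta_rot": [0,0,-0.015]},
    {"gripper": 0.0,"linear": [-0.006,-0.08,0],"delta_rot": [0,0,-0.015]},
    {"gripper": 0.0,"linear": [-0.009,-0.12,-0.01],"delta_rot": [0,0,-0.015]},
    {"gripper": 0.0,"linear": [-0.012,-0.16,-0.02],"delta_rot": [0,0,-0.015]},
    {"gripper": 0.0,"linear": [-0.015,-0.2,-0.03],"delta_rot": [0,0,-0.015]},
    {"gripper": 0.0,"linear": [-0.018,-0.24,-0.04],"delta_rot": [0,0,-0.015]},
    {"gripper": 0.0,"linear": [-0.021,-0.28,-0.06],"delta_rot": [0,0,-0.015]},
    {"gripper": 0.0,"linear": [-0.024,-0.32,-0.08],"delta_rot": [0,0,-0.015]},
  ],
)

```text
clock: 10.05
position: [0.4753, -0.0731, 0.1687]
ee_rot: [0.001, 0.762, 0.647, 0.0]
contact_force: [1.4, 0.1, -0.4]
width: 0.0429
gripper_force: 0.0
```

Emit:
send_rows(
  increments=[
    {"gripper": 0.0,"linear": [-0.0015,-0.04,-0.01],"delta_rot": [0,0,0]},
    {"gripper": 0.0,"linear": [-0.003,-0.066,-0.02],"delta_rot": [0,0,0]},
    {"gripper": 0.0,"linear": [-0.003,-0.066,-0.02],"delta_rot": [0,0,0]},
    {"gripper": 0.0,"linear": [-0.003,-0.066,-0.02],"delta_rot": [0,0,0]},
    {"gripper": 0.0,"linear": [-0.003,-0.066,-0.02],"delta_rot": [0,0,0]},
  ],
)

```text
clock: 10.55
position: [0.4728, -0.136, 0.1492]
ee_rot: [0.0, 0.762, 0.648, 0.0]
contact_force: [0.4, 0.3, -0.3]
width: 0.0427
gripper_force: 0.0
```

```bash
python3 - <<'E'
from h import *
np.set_printoptions(precision=4,suppress=True)
s=get_state(); print(s["position"],s["ee_rot"]); d=grab("wrist","w10"); np.savez("w10.npz",**d)
for b in blobs(d,"yellow",amin=40)[0]: print(b,plane(d,b[1],.01),plane(d,b[1],.064))
m=blobs(d,"yellow",amin=40)[1]
V=cv2.cvtColor(d["pixels"],cv2.COLOR_BGR2HSV)[...,2]
bs=[b for b in blobs(d,"yellow",amin=40)[0]]
for b in bs:
    x,y,w,h=b[2]; print(b[2], [ (r,int(np.median(V[r,x:x+w][m[r,x:x+w]>0])),*np.flatnonzero(m[r])[[0,-1]]) for r in range(y,y+h,4) if m[r,x:x+w].any()])
g=[b for b in bs if b[2][3]>20 or 1]
E
```

```text
[ 0.4728 -0.136   0.1492] [0.     0.7618 0.6478 0.0003]
(841, array([273.7, 213.8]), array([264, 189,  20,  49], dtype=int32)) [ 0.4703 -0.1476  0.01  ] [ 0.4731 -0.1313  0.064 ]
(782, array([274.4,  88.3]), array([252,  66,  44,  46], dtype=int32)) [ 0.4879 -0.0436  0.01  ] [ 0.4873 -0.0472  0.064 ]
[264 189  20  49] [(189, 71, np.int64(269), np.int64(279)), (193, 69, np.int64(267), np.int64(281)), (197, 70, np.int64(267), np.int64(281)), (201, 70, np.int64(266), np.int64(281)), (205, 82, np.int64(265), np.int64(282)), (209, 149, np.int64(265), np.int64(283)), (213, 156, np.int64(265), np.int64(283)), (217, 157, np.int64(265), np.int64(283)), (221, 158, np.int64(265), np.int64(282)), (225, 158, np.int64(265), np.int64(282)), (229, 158, np.int64(265), np.int64(282)), (233, 158, np.int64(265), np.int64(282)), (237, 143, np.int64(267), np.int64(279))]
[252  66  44  46] [(66, 104, np.int64(253), np.int64(295)), (70, 136, np.int64(253), np.int64(295)), (74, 111, np.int64(253), np.int64(295)), (78, 115, np.int64(253), np.int64(295)), (82, 109, np.int64(253), np.int64(295)), (86, 107, np.int64(253), np.int64(295)), (90, 143, np.int64(253), np.int64(295)), (94, 128, np.int64(253), np.int64(295)), (98, 146, np.int64(253), np.int64(295)), (102, 141, np.int64(253), np.int64(295)), (106, 142, np.int64(253), np.int64(295)), (110, 163, np.int64(253), np.int64(295))]
```

Emit:
send_rows(
  increments=[
    {"gripper": 0.0,"linear": [0,-0.001,-0.03],"delta_rot": [0,0,0]},
    {"gripper": 0.0,"linear": [0,-0.001,-0.065],"delta_rot": [0,0,0]},
    {"gripper": 0.0,"linear": [0,-0.001,-0.065],"delta_rot": [0,0,0]},
    {"gripper": 0.0,"linear": [0,-0.001,-0.065],"delta_rot": [0,0,0]},
  ],
)

```text
clock: 11.0
position: [0.4731, -0.1366, 0.0843]
ee_rot: [-0.0, 0.761, 0.648, -0.0]
contact_force: [0.2, 0.7, 0.4]
width: 0.0427
gripper_force: 0.0
```

```bash
python3 - <<'E'
from h import *
np.set_printoptions(precision=4,suppress=True)
s=get_state(); print(s["position"],s["ee_rot"]); d=grab("wrist"); w=dict(np.load("w10.npz")); T=dict(np.load("top1.npz"))
c=((18,110,120),(35,255,255)); o=[]
for e,roi in((w,(250,150,300,300)),(d,(240,150,310,420)),(T,(310,230,350,255))):
    b=blobs(e,c,roi)[0][0]; print(b,plane(e,b[1],.064)); o.append((e,b[1]))
print(tri(*o)); print(tri(*o[:2])); print(tri(o[1],o[2]))
E
```

```text
[ 0.4731 -0.1366  0.0843] [-0.0002  0.7612  0.6485 -0.    ]
(492, array([273.5, 222. ]), array([266, 207,  17,  31], dtype=int32)) [ 0.4719 -0.1374  0.064 ]
(913, array([272.8, 258.7]), array([261, 239,  24,  41], dtype=int32)) [ 0.4721 -0.1372  0.064 ]Traceback (most recent call last):
  File "<stdin>", line 6, in <module>
IndexError: list index out of range
```

Emit:
send_rows(
  increments=[
    {"gripper": 0.0,"linear": [-0.001,-0.001,-0.02],"delta_rot": [0,0,0]},
    {"gripper": 0.0,"linear": [-0.001,-0.001,-0.04],"delta_rot": [0,0,0]},
    {"gripper": 0.0,"linear": [-0.001,-0.001,-0.053],"delta_rot": [0,0,0]},
    {"gripper": 0.0,"linear": [-0.001,-0.001,-0.053],"delta_rot": [0,0,0]},
    {"gripper": 0.4,"linear": [-0.001,-0.001,-0.053],"delta_rot": [0,0,0]},
    {"gripper": 0.6,"linear": [-0.001,-0.001,-0.053],"delta_rot": [0,0,0]},
    {"gripper": 0.9,"linear": [-0.001,-0.001,-0.053],"delta_rot": [0,0,0]},
    {"gripper": 0.9,"linear": [-0.001,-0.001,-0.053],"delta_rot": [0,0,0]},
  ],
  newtons=30,
)

```text
clock: 11.85
position: [0.4729, -0.1388, 0.0323]
ee_rot: [0.001, 0.762, 0.648, 0.001]
contact_force: [-0.8, 0.3, 6.7]
width: 0.0136
gripper_force: 30.4
```

Emit:
send_rows(
  increments=[
    {"gripper": 0.9,"linear": [0,0,0],"delta_rot": [0,0,0]},
    {"gripper": 0.9,"linear": [0,0,0],"delta_rot": [0,0,0]},
    {"gripper": 0.9,"linear": [0,0,0],"delta_rot": [0,0,0]},
  ],
)

```text
clock: 12.15
position: [0.4729, -0.1388, 0.0323]
ee_rot: [0.001, 0.762, 0.648, 0.001]
contact_force: [-0.3, 0.7, 6.0]
width: 0.0137
gripper_force: 30.4
```

```bash
python3 - <<'E'
from h import *
np.set_printoptions(precision=4,suppress=True)
s=get_state(); print(s["position"],s["ee_rot"],s["contact_force"],s["width"]); d=grab("wrist")
b=blobs(d,"yellow",(150,0,450,250),40)[0]; print([(x[0],x[1],x[2],plane(d,x[1],.01)) for x in b])
b=blobs(d,"pink",None,40)[0]; print([(x,plane(d,x[1],.022)) for x in b])
E
```

```text
[ 0.4729 -0.1388  0.0323] [0.0012 0.7616 0.648  0.0005] [-0.33    0.6985  6.0305] 0.013745031599258366
[(2358, array([274.3,  61.6]), array([236,  23,  77,  82], dtype=int32), array([ 0.4885, -0.0429,  0.01  ])), (496, array([274.5, 240.4]), array([261, 230,  28,  20], dtype=int32), array([ 0.4745, -0.13  ,  0.01  ]))]
[((1323, array([273.5,  58.5]), array([254,  37,  40,  44], dtype=int32)), array([ 0.4881, -0.0433,  0.022 ]))]
```

Emit:
send_rows(
  increments=[
    {"gripper": 0.9,"linear": [0,0,0.0004],"delta_rot": [0,0,0]},
    {"gripper": 0.9,"linear": [0.001,0.001,0.0007],"delta_rot": [0,0,0.004]},
    {"gripper": 0.9,"linear": [0.003,0.002,0.0007],"delta_rot": [0,0,0.01]},
    {"gripper": 0.9,"linear": [0.006,0.004,0.0007],"delta_rot": [0,0,0.021]},
    {"gripper": 0.9,"linear": [0.011,0.008,0.0007],"delta_rot": [0,0,0.038]},
    {"gripper": 0.9,"linear": [0.016,0.012,0.0007],"delta_rot": [0,0,0.056]},
    {"gripper": 0.9,"linear": [0.021,0.015,0.0007],"delta_rot": [0,0,0.074]},
    {"gripper": 0.9,"linear": [0.025,0.018,0.0007],"delta_rot": [0,0,0.088]},
  ],
)

```text
clock: 13.0
position: [0.4964, -0.1215, 0.0323]
ee_rot: [0.0, 0.732, 0.682, -0.001]
contact_force: [-4.3, -4.8, 9.2]
width: 0.0136
gripper_force: 30.8
```

Emit:
send_rows(
  increments=[
    {"gripper": 0.9,"linear": [0.003,0.002,0.0003],"delta_rot": [0,0,0.01]},
    {"gripper": 0.9,"linear": [0.008,0.006,0.0006],"delta_rot": [0,0,0.028]},
    {"gripper": 0.9,"linear": [0.013,0.01,0.0008],"delta_rot": [0,0,0.046]},
    {"gripper": 0.9,"linear": [0.018,0.014,0.0008],"delta_rot": [0,0,0.064]},
    {"gripper": 0.9,"linear": [0.023,0.018,0.0008],"delta_rot": [0,0,0.082]},
    {"gripper": 0.9,"linear": [0.028,0.022,0.0008],"delta_rot": [0,0,0.1]},
    {"gripper": 0.9,"linear": [0.032,0.024,0.0008],"delta_rot": [0,0,0.112]},
    {"gripper": 0.9,"linear": [0.034,0.025,0.0008],"delta_rot": [0,0,0.118]},
  ],
)

```text
clock: 13.8
position: [0.5307, -0.095, 0.0324]
ee_rot: [-0.001, 0.69, 0.723, -0.001]
contact_force: [-5.4, -3.5, 5.3]
width: 0.0138
gripper_force: 30.4
```

```bash
cat > chk.py <<'E'
from edge import *
np.set_printoptions(precision=4,suppress=True)
s=get_state(); w,x,y,z=s["ee_rot"]; print(s["clock"],s["position"],"yaw",np.degrees(2*np.arctan2(y,x)),s["contact_force"],s["width"]); d=grab("wrist","chk")
b=blobs(d,"yellow",(150,0,450,225),40)[0]; print([(x[0],x[1],x[2],plane(d,x[1],.01)) for x in b])
b=blobs(d,"pink",None,40)[0]; print([(x,plane(d,x[1],.022)) for x in b])
g=cv2.GaussianBlur(cv2.cvtColor(d["pixels"],cv2.COLOR_BGR2GRAY).astype(np.float32),(0,0),1)
dark=(g<60)
for r in (60,100,140):  # tray side edges
    v=np.flatnonzero(dark[r,100:450])+100
    if len(v): print(r,v[0],v[-1],plane(d,(v[0],r),.008),plane(d,(v[-1],r),.008))
E
python3 chk.py
```

```text
13.8 [ 0.5307 -0.095   0.0324] yaw 92.68737958167951 [-5.3674 -3.4943  5.3442] 0.013810227867537661
[(2377, array([273.6,  61.5]), array([235,  23,  78,  82], dtype=int32), array([0.5259, 0.0021, 0.01  ]))]
[((1321, array([273.4,  58.5]), array([254,  37,  40,  44], dtype=int32)), array([0.5259, 0.0016, 0.022 ]))]
60 185 363 [0.4847 0.001  0.008 ] [0.5674 0.0049 0.008 ]
100 188 360 [ 0.4855 -0.0165  0.008 ] [ 0.5681 -0.0127  0.008 ]
140 191 358 [ 0.4865 -0.0354  0.008 ] [ 0.5694 -0.0315  0.008 ]
```

Emit:
send_rows(
  increments=[
    {"gripper": 0.9,"linear": [0,0.003,0.0004],"delta_rot": [0,0,0]},
    {"gripper": 0.9,"linear": [0,0.01,0.0004],"delta_rot": [0,0,0]},
    {"gripper": 0.9,"linear": [-0.0003,0.02,0.0004],"delta_rot": [0,0,0]},
    {"gripper": 0.9,"linear": [-0.0007,0.03,0.0004],"delta_rot": [0,0,0]},
    {"gripper": 0.9,"linear": [-0.0011,0.04,0.0004],"delta_rot": [0,0,0]},
    {"gripper": 0.9,"linear": [-0.0015,0.05,0.0004],"delta_rot": [0,0,0]},
    {"gripper": 0.9,"linear": [-0.002,0.06,0.0004],"delta_rot": [0,0,0]},
    {"gripper": 0.9,"linear": [-0.0025,0.07,0.0004],"delta_rot": [0,0,0]},
  ],
)

```text
clock: 14.65
position: [0.5283, -0.0243, 0.0327]
ee_rot: [-0.0, 0.691, 0.723, 0.0]
contact_force: [-0.2, -0.4, -1.8]
width: 0.0137
gripper_force: 29.2
```

Emit:
send_rows(
  increments=[
    {"gripper": 0.9,"linear": [-0.0004,0.01,0],"delta_rot": [0,0,0]},
    {"gripper": 0.9,"linear": [-0.0008,0.02,0],"delta_rot": [0,0,0]},
    {"gripper": 0.9,"linear": [-0.0012,0.03,0],"delta_rot": [0,0,0]},
    {"gripper": 0.9,"linear": [-0.0016,0.04,0],"delta_rot": [0,0,0]},
    {"gripper": 0.9,"linear": [-0.002,0.05,0],"delta_rot": [0,0,0]},
    {"gripper": 0.9,"linear": [-0.0025,0.06,0],"delta_rot": [0,0,0]},
    {"gripper": 0.9,"linear": [-0.0028,0.067,0],"delta_rot": [0,0,0]},
    {"gripper": 0.9,"linear": [-0.0029,0.07,0],"delta_rot": [0,0,0]},
  ],
)

```text
clock: 15.45
position: [0.5255, 0.0454, 0.0327]
ee_rot: [-0.0, 0.691, 0.723, 0.0]
contact_force: [-0.3, -0.3, -2.3]
width: 0.0134
gripper_force: 29.2
```

```bash
python3 chk.py
```

```text
15.45 [0.5255 0.0454 0.0327] yaw 92.62160591918091 [-0.3019 -0.3049 -2.2525] 0.01335994208550357
[(2421, array([274. ,  60.9]), array([236,  24,  77,  81], dtype=int32), array([0.521 , 0.1428, 0.01  ]))]
[((1344, array([273.8,  58.7]), array([254,  37,  41,  44], dtype=int32)), array([0.5209, 0.142 , 0.022 ]))]
60 100 444 [0.44   0.1398 0.008 ] [0.6001 0.1471 0.008 ]
100 110 445 [0.4428 0.1222 0.008 ] [0.604  0.1296 0.008 ]
140 191 358 [0.4813 0.1051 0.008 ] [0.5644 0.1089 0.008 ]
```

The wrist now carries most of the tray's weight (−2.3 N), so I'll lower slightly to make sure it slides on the table.

Emit:
send_rows(
  increments=[
    {"gripper": 0.9,"linear": [0,0,-0.0002],"delta_rot": [0,0,0]},
    {"gripper": 0.9,"linear": [0,0,-0.0003],"delta_rot": [0,0,0]},
    {"gripper": 0.9,"linear": [0,0,-0.0003],"delta_rot": [0,0,0]},
  ],
)

```text
clock: 15.8
position: [0.5256, 0.0443, 0.0324]
ee_rot: [0.0, 0.691, 0.723, 0.0]
contact_force: [0.4, 0.5, -2.5]
width: 0.0134
gripper_force: 29.2
```

Emit:
send_rows(
  increments=[
    {"gripper": 0.9,"linear": [0,0,-0.0003],"delta_rot": [0,0,0]},
    {"gripper": 0.9,"linear": [0,0,-0.0006],"delta_rot": [0,0,0]},
    {"gripper": 0.9,"linear": [0,0,-0.0006],"delta_rot": [0,0,0]},
  ],
)

```text
clock: 16.1
position: [0.5257, 0.0443, 0.0324]
ee_rot: [0.0, 0.691, 0.723, 0.0]
contact_force: [-2.4, -1.1, 4.0]
width: 0.0138
gripper_force: 30.1
```

Emit:
send_rows(
  increments=[
    {"gripper": 0.9,"linear": [-0.0002,0.003,0],"delta_rot": [0,0,0]},
    {"gripper": 0.9,"linear": [-0.0005,0.01,0],"delta_rot": [0,0,0]},
    {"gripper": 0.9,"linear": [-0.0009,0.02,0],"delta_rot": [0,0,0]},
    {"gripper": 0.9,"linear": [-0.0014,0.03,0],"delta_rot": [0,0,0]},
    {"gripper": 0.9,"linear": [-0.0018,0.04,0],"delta_rot": [0,0,0]},
    {"gripper": 0.9,"linear": [-0.0022,0.048,0],"delta_rot": [0,0,0]},
    {"gripper": 0.9,"linear": [-0.0023,0.05,0],"delta_rot": [0,0,0]},
    {"gripper": 0.9,"linear": [-0.0023,0.05,0],"delta_rot": [0,0,0]},
  ],
)

```text
clock: 16.9
position: [0.5241, 0.0955, 0.0323]
ee_rot: [0.001, 0.691, 0.723, 0.001]
contact_force: [0.4, -1.6, 5.0]
width: 0.0135
gripper_force: 30.3
```

```bash
python3 chk.py
```

```text
16.9 [0.5241 0.0955 0.0323] yaw 92.64640446276479 [ 0.383  -1.561   4.9678] 0.013493425260513012
[(2502, array([273.6,  60.5]), array([235,  23,  78,  82], dtype=int32), array([0.5194, 0.193 , 0.01  ]))]
[((1369, array([273.5,  58.8]), array([253,  37,  42,  45], dtype=int32)), array([0.5194, 0.1919, 0.022 ]))]
60 185 363 [0.4782 0.1915 0.008 ] [0.5609 0.1954 0.008 ]
100 188 360 [0.4791 0.174  0.008 ] [0.5616 0.1778 0.008 ]
140 107 449 [0.4383 0.1533 0.008 ] [0.6082 0.1611 0.008 ]
```

View pics/chk.png

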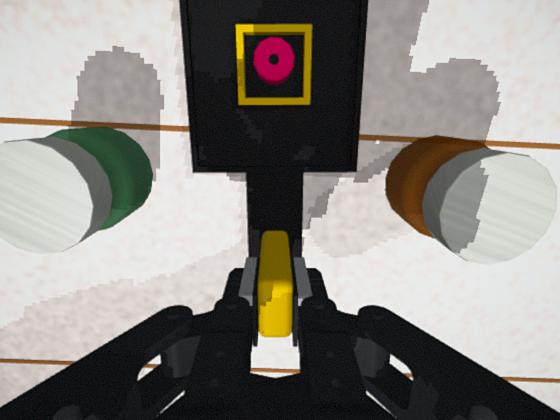

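The tray has passed between the jars with clear gaps on both sides (green jar edge at column 152, tray 190–360, amber edge at 387). The bead stands in the cup at (274,59).

Emit:
send_rows(
  increments=[
    {"gripper": 0.9,"linear": [-0.0004,0.003,0],"delta_rot": [0,0,0]},
    {"gripper": 0.9,"linear": [-0.001,0.01,0],"delta_rot": [0,0,0]},
    {"gripper": 0.9,"linear": [-0.0017,0.02,0],"delta_rot": [0,0,0]},
    {"gripper": 0.9,"linear": [-0.0023,0.03,0],"delta_rot": [0,0,0]},
    {"gripper": 0.9,"linear": [-0.0029,0.04,0],"delta_rot": [0,0,0]},
    {"gripper": 0.9,"linear": [-0.0034,0.05,0],"delta_rot": [0,0,0]},
    {"gripper": 0.9,"linear": [-0.0038,0.058,0],"delta_rot": [0,0,0]},
    {"gripper": 0.9,"linear": [-0.0039,0.06,0],"delta_rot": [0,0,0]},
  ],
)

```text
clock: 17.75
position: [0.52, 0.1553, 0.0324]
ee_rot: [0.001, 0.69, 0.723, 0.0]
contact_force: [1.0, -6.1, 5.9]
width: 0.0136
gripper_force: 30.3
```

Emit:
send_rows(
  increments=[
    {"gripper": 0.9,"linear": [-0.0002,0.003,0],"delta_rot": [0,0,0]},
    {"gripper": 0.9,"linear": [-0.0005,0.01,0],"delta_rot": [0,0,0]},
    {"gripper": 0.9,"linear": [-0.0009,0.018,0],"delta_rot": [0,0,0]},
    {"gripper": 0.9,"linear": [-0.0013,0.026,0],"delta_rot": [0,0,0]},
    {"gripper": 0.9,"linear": [-0.0016,0.034,0],"delta_rot": [0,0,0]},
    {"gripper": 0.9,"linear": [-0.0019,0.04,0],"delta_rot": [0,0,0]},
    {"gripper": 0.9,"linear": [-0.0022,0.046,0],"delta_rot": [0,0,0]},
    {"gripper": 0.9,"linear": [-0.0023,0.05,0],"delta_rot": [0,0,0]},
  ],
)

```text
clock: 18.55
position: [0.5174, 0.2048, 0.0324]
ee_rot: [0.001, 0.691, 0.723, -0.0]
contact_force: [-0.3, -6.1, 6.3]
width: 0.0135
gripper_force: 30.4
```

```bash
python3 chk.py
```

```text
18.55 [0.5174 0.2048 0.0324] yaw 92.64513183411174 [-0.2587 -6.1423  6.2815] 0.013459041140189866
[]
[]
```

Emit:
send_rows(
  increments=[
    {"gripper": 0.9,"linear": [-0.0001,0.003,0],"delta_rot": [0,0,0]},
    {"gripper": 0.9,"linear": [-0.0002,0.006,0],"delta_rot": [0,0,0]},
    {"gripper": 0.9,"linear": [-0.0004,0.008,0],"delta_rot": [0,0,0]},
    {"gripper": 0.9,"linear": [-0.0004,0.009,0],"delta_rot": [0,0,0]},
  ],
)

```text
clock: 19.0
position: [0.517, 0.2135, 0.0323]
ee_rot: [0.001, 0.691, 0.723, -0.0]
contact_force: [1.0, -5.2, 6.6]
width: 0.0135
gripper_force: 30.4
```

Emit:
send_rows(
  increments=[
    {"gripper": 0.9,"linear": [0,0.001,0],"delta_rot": [0,0,0]},
    {"gripper": 0.9,"linear": [-0.0001,0.002,0],"delta_rot": [0,0,0]},
  ],
)

```text
clock: 19.2
position: [0.5169, 0.2154, 0.0324]
ee_rot: [0.001, 0.691, 0.723, -0.0]
contact_force: [1.4, -5.5, 6.9]
width: 0.0137
gripper_force: 30.4
```

Emit:
send_rows(
  increments=[
    {"gripper": 0.9,"linear": [0,0.001,0],"delta_rot": [0,0,0]},
    {"gripper": 0.9,"linear": [-0.0001,0.002,0],"delta_rot": [0,0,0]},
  ],
)

```text
clock: 19.4
position: [0.5168, 0.2174, 0.0323]
ee_rot: [0.001, 0.691, 0.723, -0.0]
contact_force: [1.0, -5.9, 6.1]
width: 0.0137
gripper_force: 30.4
```

Emit:
send_rows(
  increments=[
    {"gripper": 0.9,"linear": [0,0.001,0],"delta_rot": [0,0,0]},
    {"gripper": 0.9,"linear": [-0.0001,0.0015,0],"delta_rot": [0,0,0]},
  ],
)

```text
clock: 19.6
position: [0.5167, 0.2189, 0.0323]
ee_rot: [0.001, 0.691, 0.723, -0.0]
contact_force: [0.2, -6.5, 6.8]
width: 0.0133
gripper_force: 30.4
```

Emit:
send_rows(
  increments=[
    {"gripper": 0.9,"linear": [0,0.001,0],"delta_rot": [0,0,0]},
    {"gripper": 0.9,"linear": [-0.0001,0.0015,0],"delta_rot": [0,0,0]},
  ],
)

```text
clock: 19.8
position: [0.5166, 0.2204, 0.0324]
ee_rot: [0.001, 0.691, 0.723, -0.0]
contact_force: [0.2, -6.1, 6.9]
width: 0.0136
gripper_force: 30.4
```

Emit:
send_rows(
  increments=[
    {"gripper": 0.9,"linear": [0,0.0005,0],"delta_rot": [0,0,0]},
    {"gripper": 0.9,"linear": [-0.0001,0.001,0],"delta_rot": [0,0,0]},
  ],
)

```text
clock: 20.0
position: [0.5165, 0.2214, 0.0323]
ee_rot: [0.001, 0.691, 0.723, 0.0]
contact_force: [-0.2, -5.3, 5.8]
width: 0.0137
gripper_force: 30.4
```

Emit:
send_rows(
  increments=[
    {"gripper": 0.9,"linear": [0,0.001,0],"delta_rot": [0,0,0]},
  ],
)

```text
clock: 20.1
position: [0.5165, 0.2224, 0.0323]
ee_rot: [0.001, 0.691, 0.723, -0.0]
contact_force: [0.2, -5.2, 5.8]
width: 0.0138
gripper_force: 30.4
```

Emit:
send_rows(
  increments=[
    {"gripper": 0.9,"linear": [0,0.001,0],"delta_rot": [0,0,0]},
  ],
)

```text
clock: 20.2
position: [0.5164, 0.2224, 0.0323]
ee_rot: [0.001, 0.69, 0.723, -0.001]
contact_force: [1.1, -11.0, 7.4]
width: 0.0137
gripper_force: 30.6
```

Emit:
send_rows(
  increments=[
    {"gripper": 0.9,"linear": [0,0.0007,0],"delta_rot": [0,0,0]},
  ],
)

```text
clock: 20.3
position: [0.5164, 0.2224, 0.0323]
ee_rot: [0.002, 0.69, 0.724, -0.001]
contact_force: [0.9, -13.2, 7.8]
width: 0.0138
gripper_force: 30.6
```

Firm contact: y stopped at 0.2224 while the force rose to 13 N, which matches the tray being home. I'll release gently.

Emit:
send_rows(
  increments=[
    {"gripper": 0.9,"linear": [0,-0.0006,0],"delta_rot": [0,0,0]},
    {"gripper": 0.7,"linear": [0,-0.0006,0],"delta_rot": [0,0,0]},
    {"gripper": 0.5,"linear": [0,-0.0006,0],"delta_rot": [0,0,0]},
    {"gripper": 0.3,"linear": [0,-0.0006,0],"delta_rot": [0,0,0]},
    {"gripper": 0.1,"linear": [0,-0.0006,0],"delta_rot": [0,0,0]},
    {"gripper": 0.1,"linear": [0,-0.0006,0],"delta_rot": [0,0,0]},
    {"gripper": 0.1,"linear": [0,-0.0006,0],"delta_rot": [0,0,0]},
  ],
)

```text
clock: 21.0
position: [0.516, 0.224, 0.0316]
ee_rot: [-0.0, 0.691, 0.723, -0.0]
contact_force: [-0.2, 0.1, 0.6]
width: 0.0386
gripper_force: 0.0
```

Emit:
send_rows(
  increments=[
    {"gripper": 0.1,"linear": [0,0,0.01],"delta_rot": [0,0,0]},
    {"gripper": 0.1,"linear": [0,0,0.03],"delta_rot": [0,0,0]},
    {"gripper": 0.1,"linear": [0,0,0.06],"delta_rot": [0,0,0]},
    {"gripper": 0.1,"linear": [0,-0.02,0.1],"delta_rot": [0,0,0]},
    {"gripper": 0.1,"linear": [0,-0.06,0.13],"delta_rot": [0,0,0]},
    {"gripper": 0.1,"linear": [0,-0.1,0.15],"delta_rot": [0,0,0]},
    {"gripper": 0.1,"linear": [0,-0.14,0.15],"delta_rot": [0,0,0]},
    {"gripper": 0.1,"linear": [0,-0.14,0.15],"delta_rot": [0,0,0]},
  ],
)

```text
clock: 21.8
position: [0.5167, 0.0796, 0.1837]
ee_rot: [0.002, 0.693, 0.721, 0.0]
contact_force: [0.1, 1.4, 0.2]
width: 0.0384
gripper_force: 0.0
```

```bash
python3 - <<'E'
from edge import *
np.set_printoptions(precision=4,suppress=True)
s=get_state(); print(s["clock"],s["position"],s["contact_force"]); d=grab("wrist","fin"); S=grab("scene","sfin")
for b in blobs(d,"yellow",amin=40)[0]: print("y",b,plane(d,b[1],.064))
for b in blobs(d,((18,110,120),(35,255,255)),amin=40)[0]: print("ytop",b,plane(d,b[1],.064))
for c in("pink",): print([(b,plane(d,b[1],.022)) for b in blobs(d,c)[0]][:3],blobs(S,c)[0][:3])
T=grab("top"); T1=dict(np.load("top1.npz"))
df=cv2.absdiff(T["pixels"],T1["pixels"]).max(2)
for nm,(x,y) in dict(jarA=(183,178),jarB=(184,265),spool=(297,133),drop=(349,142),blue=(404,188),brown=(430,192),white=(404,212)).items(): print(nm,df[y-8:y+8,x-8:x+8].mean().round(1),end=" ")
i0=cv2.imread("pics/scene0.png"); f=S["pixels"]
cv2.imwrite("pics/sfin_zoom.png",cv2.resize(f[110:260,280:470],None,fx=4,fy=4,interpolation=cv2.INTER_CUBIC))
E
```

```text
21.8 [0.5167 0.0796 0.1837] [0.086  1.3626 0.2276]
y (552, array([281.9,  14. ]), array([273,   0,  19,  31], dtype=int32)) [0.5167 0.2206 0.064 ]
[] []
jarA 59.3 jarB 45.7 spool 4.1 drop 3.5 blue 2.8 brown 2.6 white 3.4
```

```bash
python3 - <<'E'
from edge import *
np.set_printoptions(precision=3,suppress=True)
print(get_state()["qpos"])
f=cv2.imread("pics/sfin.png"); i0=cv2.imread("pics/scene0.png"); w=dict(np.load("w9.npz")); T1=dict(np.load("top1.npz"))
for nm,(x,y) in dict(jarA=(359,222),jarB=(329,168)).items():
    t=i0[y-16:y+16,x-12:x+12]; r=cv2.matchTemplate(f[y-24:y+24,x-20:x+20],t,cv2.TM_CCOEFF_NORMED); print(nm,cv2.minMaxLoc(r)[1::2])
d=grab("wrist"); br=((5,120,30),(18,255,160)); gn=((60,80,20),(90,255,200))
for c in(br,gn):
    for e in(w,d): 
        b=blobs(e,c,amin=100)[0]; print([(k[0],k[1],plane(e,k[1],.035)) for k in b[:2]])
E
```

```text
[ 0.028  0.231  1.695  0.001  1.215 -0.017]
jarA (0.9996095299720764, (8, 8))
jarB (0.7191566824913025, (8, 9))
[(1237, array([322.9, 245.6]), array([0.544, 0.168, 0.035])), (356, array([454. ,  96.5]), array([0.693, 0.311, 0.035]))]
[(1354, array([258.9, 118.9]), array([0.5  , 0.153, 0.035])), (492, array([157.3, 252.5]), array([0.407, 0.026, 0.035]))]
[(410, array([242.9, 265.2]), array([0.448, 0.157, 0.035])), (115, array([263.5, 153.5]), array([0.492, 0.283, 0.035]))]
[(478, array([204.2, 130. ]), array([0.454, 0.142, 0.035]))]
```

```bash
python3 -c "
from rig import sign_off; print(sign_off())"
```

```text
the job is handed in; nothing more can be done
None
```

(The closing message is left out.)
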